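# Press the lid home on a storage box in the pantry lid press

## Robot

A 6-joint arm with a two-finger parallel gripper is mounted at the origin on the work surface. World frame = base frame: x ahead of the robot, y to its left, z up, the work surface at z = 0. Lengths are in m, angles in rad, forces in N, time in s.
With the tool pointing down it reaches from about 0.425 to 0.95 m from the base axis. Payload 3.5 kg.
Tool frame: the origin (TCP) lies between the finger pads; the fingertips stand 19 mm ahead of it and the grasp point (between the pads) is the TCP; y points along the fingers, z is the direction in which the jaws open and shut, and the axes are right-handed (so a half turn about y gives the same grasp; the last joint's range is limited). The gripper opens to 85 mm and grips with 20 to 120 N. Pads are 22 mm wide; open, the fingers measure 114 mm over their backs; the gripper's body (76 mm by 85 mm) begins 54 mm behind the grasp point. The pads swing forward as they close: fully open they stand 13 mm farther back than shut.
Start: joints at [-1.38, 0.286, 1.577, -0, 1.279, -0.15], TCP at [0.226, -0.636, 0.25] pointing down, gripper open.
Joint ranges: [-2.77, 2.77], [-0.9, 2.22], [0.21, 2.48], [-1.53, 4.67], [0.24, 2.81], [-2.84, 2.84]. Speed limits (rad/s): [2.79, 2.79, 3.14, 3.14, 3.14, 3.14].

## Interface

Orientations are given as a unit quaternion [x, y, z, w].
In Python, from plant import get_state, read_camera, camera_model, sign_off gives the robot as it stands.
- The arm moves only by the tool carry_out, never from a script. Its argument "moves" is a list of rows, each a list of 7 numbers: the turn, a rotation vector about the tool's x, y, z in rad, then the shift along the tool's x, y, z in m, then the closure, from -1 (fully open) to 1 (shut). In form: [[wx, wy, wz, dx, dy, dz, jaw], ...]. A call has 1 to 10 rows; each row shifts and turns the commanded pose from where the row before left it, along the tool's axes as they then stand; what a row does not reach is not made up. A row lasts 1/8 s, in which the tool goes at most 62.5 mm and 10.7 degrees, less where a joint would pass 70% of its speed; a pose out of reach is approached as far as the arm can. A call is refused whole if a number of a shift passes 0.0625 or a number of a turn 0.188, either way. A call with a gripper value outside its range is refused whole. The fingers move at their own pace and stop on an object; "squeeze" is the grip in N (left out, the last holds). Time passes only in rows, so rows that do not move let the fingers close. It gives the time, the measured TCP pose, the force and the opening at its end, in the units of the state.
- get_state(): the state, without advancing time (a new reading comes with each control period).
- read_camera(name): name is "scene" or "top"; returns the picture (420x560x3 uint8, blue, green, red); there is no depth.
- camera_model(name): a dict with "camera_matrix" (3x3 intrinsics, pixels), "pose" (4x4, takes a point from camera to world coordinates). Camera axes: x right, y down, z forward; pixel columns grow to the right and rows downward; lengths in m; the calibration is good to about 2 mm. A picture is of the moment at which its call begins. camera_model takes no time and is no camera call.
- sign_off(): hands the job in, once; it reports no verdict.
The state is a dict: "time": time; "qpos": joint angles; "dq": joint speeds; "joint_efforts": joint torques, N m; "eef_pos": TCP position; "tcp_rot": TCP orientation; "contact_force": force on the tool from outside, world axes, zero at the start; "wrist_torque": the same for the moment, N m; "opening": opening from 0.0 (shut) to 1.0 (fully open).
Only numpy, scipy, OpenCV 4.12 (cv2) and the standard library are available. Lean on these libraries where they do the work, as an engineer would, in place of code of your own. Each camera call takes 0.05 s, during which the arm holds its last target. There are 200 camera calls.

## Task

Slide the long white storage box straight into the lid press on the counter, up against the back stop. Then swing the press handle right over and down past centre to its stop so that the press (not your hand) pushes the proud lid down flush, and swing the handle all the way back to its rear stop. Leave the box standing in the press and do not disturb the tub, jar, can and flask standing around.

Things in the scene. Friction and masses are not known exactly. Their poses are not given: they have to be found in the camera images.
- press: Fixed lid press on the counter. Origin on the counter in the middle of its nest (where the middle of a seated box comes); x along the nest from open mouth to back stop, y left, z up. Two 22 mm high guide rails, inner faces 37 mm either side of the axis, x = -3 to 72 mm. The counter is the nest's floor. Foot plate at the back: x = 83 to 153 mm, y = -75 to 75 mm, 12 mm high.
- nest_mouth (a point): Middle of the nest's mouth, 32 mm before the press origin (x = -32 mm), on the counter. Flared pieces (22 mm high) narrow from 56 mm either side of the axis here to the rails at x = 0. The rails leave the 64 mm wide box 5 mm play a side.
- back_stop (a point): Middle of the back stop's front face at its foot, 71 mm beyond the press origin; the stop is 30 mm high. Behind it a column of two grey cheeks (press x = 80 to 130 mm, y = -30 to 30 mm, 155 mm high) carries the handle and a short pressing arm. The arm's rubber foot is 45 mm or more above the lid when open, never nearer the mouth than press x = 0, and presses the lid at x = 30 mm.
- handle (a joint): Angle of the press handle, rad: 0 = fully back on its rear stop (leaning 0.35 rad behind upright); grows as it swings forward over the nest; 2.0 = fully down at its front stop, just under level. Foot meets a proud lid near 1.3, is lowest at 1.85 (dead centre), locks beyond. Pressing takes 3 to 8 N at the bar, raising a few N. Let go behind about 0.3 it falls back to 0.
- handle_bar (a point): Middle of the black cross bar at the handle's end: a round bar 18 mm thick and 140 mm long along the press's y axis, free for gripping or pushing from 17 to 70 mm either side of its middle (between are the two steel straps of the handle). It circles the handle pivot at 140 mm.
- handle_pivot (a point): Pivot of the handle, fixed: 105 mm ahead (+x) of the press origin, 135 mm above the counter; the axis is the press's y axis. With handle angle q the bar is at pivot + 140 mm * (-cos(1.92 - q) along the press's x, sin(1.92 - q) up).
- box: Loose white plastic storage box, 140 mm long (its x), 64 mm wide (its y), 60 mm high to the rim, about 0.6 kg; origin in the middle of its underside, z up. The two ends are alike. A grey plug lid stands proud on top.
- lid: Grey plug lid in the box's top, 130 by 54 mm; origin 10 mm below its top face, on the box's axis. Fully proud, the origin is level with the box rim (60 mm above the box's underside) and the top 10 mm above the rim; some start up to 2 mm lower. Pressed flush (home), it has gone down 7 to 10 mm and its top is 0 to 3 mm above the rim. It is stiff (about 35 N) and stays where it is pushed.
- tub: Bystander: round white tub with a wide lid rim, 102 mm across, 75 mm high. Origin under its middle.
- jar: Bystander: amber glass jar with steel cap, 62 mm across, 100 mm high. Origin under its middle.
- can: Bystander: steel can, 66 mm across, 90 mm high. Origin under its middle.
- flask: Bystander: clear bottle with black cap, 60 mm across, 150 mm high. Origin under its middle.
Not all that is in view belongs to the job. Leave any purple look-alike of the box alone.

How it is judged:
By the outcome, as a careful person would: the job done as asked, in the order asked, and still so for the second after the job is handed in, with the robot touching nothing.
It also fails if it takes over 67 s, if anything falls off the work surface, if the arm or the gripper's body presses on something with over 40 N, if the wrist force passes 120 N, or if a joint passes its speed limit or range.

## Working session

There is one attempt and no reset: what is moved stays moved. The work goes in short steps, Python scripts to look and compute and a tool call to move; the robot and the scene stay as the last step left them, time stands still between calls to the robot, and variables do not carry over. Pictures are saved under pics/ and viewed, about 8 in all and at most 12, crops included, and the job is handed in when it is done.

Besides the shell and the picture viewer there is one more tool, called in YAML: its name, and indented under it one key for each argument. carry_out: Moves the arm, as the interface text tells. Its arguments: {"type":"object","properties":{"moves":{"type":"array","items":{"type":"array","items":{"type":"number"}}},"squeeze":{"type":"number"}},"required":["moves"]}

```bash
ls; mkdir -p pics
python3 - <<'E'
from plant import *
import cv2,numpy as np
for n in("scene","top"):
    cv2.imwrite(f"pics/{n}0.png",read_camera(n)); m=camera_model(n); print(n,np.round(m["camera_matrix"],1).tolist(),np.round(m["pose"],4).tolist())
s=get_state();print({k:np.round(v,3).tolist() for k,v in s.items()})
E
```

```text
pics
scene [[485.6, 0.0, 270.6], [0.0, 485.6, 207.6], [0.0, 0.0, 1.0]] [[0.73, 0.5408, -0.4178, 1.0101], [0.6834, -0.5741, 0.451, -0.6239], [0.004, -0.6148, -0.7887, 1.1593], [0.0, 0.0, 0.0, 1.0]]
top [[531.3, 0.0, 280.1], [0.0, 531.3, 208.5], [0.0, 0.0, 1.0]] [[0.0117, -0.9883, 0.1524, 0.2523], [-0.9997, -0.0084, 0.022, -0.0859], [-0.0205, -0.1526, -0.9881, 1.5152], [0.0, 0.0, 0.0, 1.0]]
{'time': 0.1, 'qpos': [-1.38, 0.287, 1.578, -0.0, 1.279, -0.15], 'dq': [-0.0, -0.001, -0.002, -0.001, -0.001, 0.0], 'joint_efforts': [0.001, -40.73, -29.37, -0.0, 0.003, 0.0], 'eef_pos': [0.226, -0.636, 0.249], 'tcp_rot': [-0.12, 0.698, -0.696, 0.12], 'contact_force': [0.408, -0.141, -0.191], 'wrist_torque': [-0.012, 0.024, -0.034], 'opening': 1.0}
```

View pics/scene0.png

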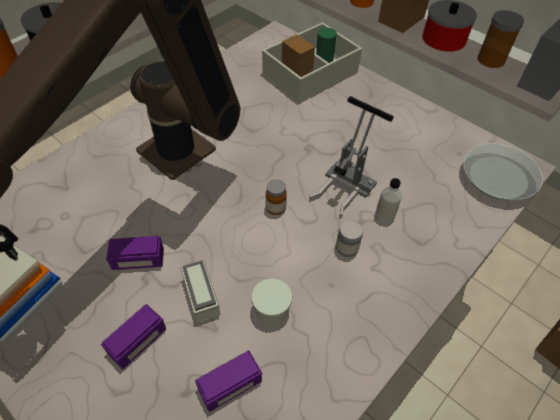

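View pics/top0.png

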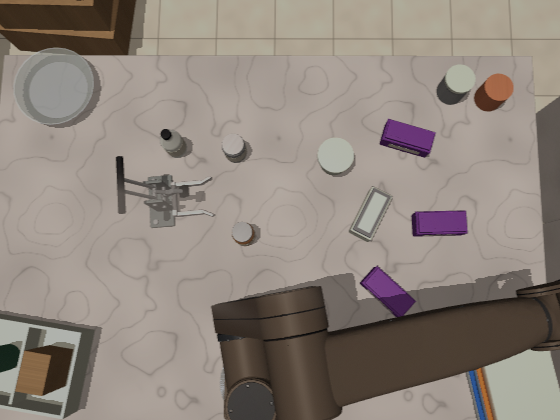

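The scene view shows the box near (200,290), the tub at (271,300) and the press at (350,165). In the top view the box is at (371,213), the tub at (336,156), the jar at (243,233), the can at (234,148), the flask at (172,142), and the press runs x 117–213 with its mouth facing right. I'll zoom in for measuring.

Run:
```python
import cv2,numpy as np
t=cv2.imread("pics/top0.png");s=cv2.imread("pics/scene0.png")
def crop(im,x,y,w,h,k,step=10):
    c=cv2.resize(im[y:y+h,x:x+w],None,fx=k,fy=k,interpolation=cv2.INTER_CUBIC)
    for u in range(-(-x//step)*step,x+w,step):
        cv2.line(c,((u-x)*k+k//2,0),((u-x)*k+k//2,6),(0,0,255),1); cv2.putText(c,str(u),((u-x)*k-6,16),0,.33,(0,0,255),1)
    for v in range(-(-y//step)*step,y+h,step):
        cv2.line(c,(0,(v-y)*k+k//2),(6,(v-y)*k+k//2),(0,0,255),1); cv2.putText(c,str(v),(8,(v-y)*k+5),0,.33,(0,0,255),1)
    return c
cv2.imwrite("pics/press.png",np.hstack([crop(t,112,125,114,112,3*1+1)[:, :],crop(s,305,90,86,112,4)]))
cv2.imwrite("pics/box.png",np.hstack([crop(t,340,175,60,75,6),crop(s,170,250,60,75,6)]))
```

```text
(no output)
```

View pics/press.png

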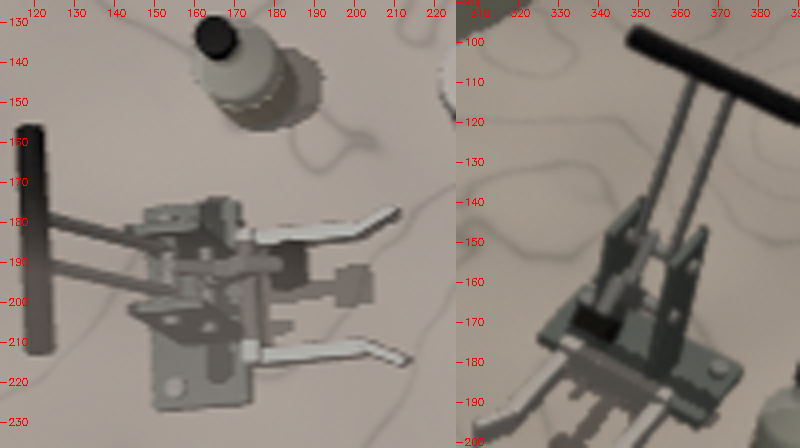

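View pics/box.png

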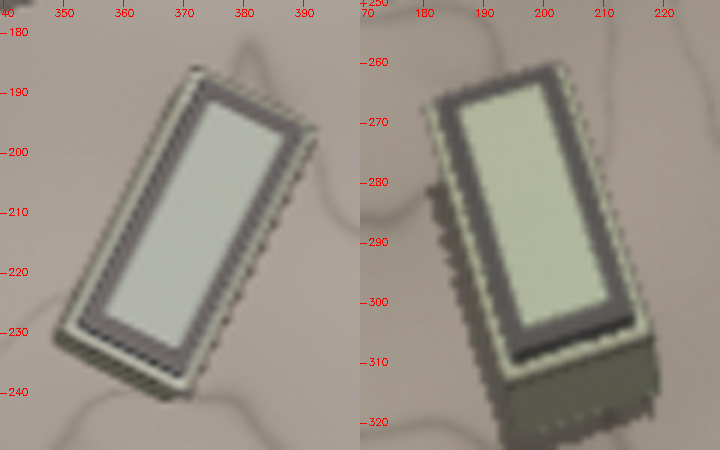

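The press crop gives the bar ends, foot-plate corners and flare tips, and the box crop gives the rim corners at 6x in both views. I'll fit both poses across the two views, leaving the heights free.

```bash
cat > h.py <<'E'
from plant import *
import cv2,numpy as np
from scipy.optimize import least_squares
from scipy.spatial.transform import Rotation as R
M={n:camera_model(n) for n in("scene","top")}
def proj(n,P):
    T=np.linalg.inv(M[n]["pose"]); return cv2.projectPoints(np.asarray(P,float).reshape(-1,1,3),cv2.Rodrigues(T[:3,:3])[0],T[:3,3],np.array(M[n]["camera_matrix"]),None)[0][:,0]
def fit(obs,x0,zfree=True):
    # obs: list (cam,(px),(local)); params x,y,yaw,dz
    def f(p):
        c,s=np.cos(p[2]),np.sin(p[2]); r=[]
        for n,u,l in obs:
            w=[p[0]+c*l[0]-s*l[1],p[1]+s*l[0]+c*l[1],l[2]+(p[3] if zfree else 0)]
            r.append(proj(n,[w])[0]-u)
        return np.array(r).ravel()
    o=least_squares(f,x0,loss="soft_l1"); return o.x,f(o.x).reshape(-1,2)
def back(n,u,z):
    p=M[n]["pose"];d=p[:3,:3]@np.linalg.inv(M[n]["camera_matrix"])@[u[0],u[1],1];return p[:3,3]+d*(z-p[2,3])/d[2]
E
python3 - <<'E'
from h import *
bx,bz=.1529,.2666
pr=[("top",(119,156),(bx,-.07,bz)),("top",(121.8,212.8),(bx,.07,bz)),("top",(174,225.8),(.083,.075,.012)),("top",(149.8,227),(.153,.075,.012)),
("top",(211,177.5),(-.032,-.056,.022)),("top",(214,214.5),(-.032,.056,.022)),("top",(200.3,183.8),(0,-.037,.022)),("top",(202.8,209.5),(0,.037,.022)),
("scene",(349.2,98.8),(bx,.07,bz)),("scene",(391,116),(bx,-.07,bz)),("scene",(324.8,174),(.083,.075,.012)),("scene",(365.5,195.2),(.083,-.075,.012)),("scene",(376.2,182.5),(.153,-.075,.012))]
np.set_printoptions(precision=3,suppress=True)
for z in(1,0):
    x,r=fit(pr,[.4,.2,1.57,0],z);print("press",x,"\n",r.round(1).tolist())
print("seat",back("top",(371,213),.07))
L,W,H=.07,.032,.06
top=[(372,185.5),(392.5,196.2),(370.3,240.5),(349,229.3)]; sc=[(202.5,260.3),(218.2,304.5),(194,312.8),(180.7,267.3)]
# world estimate for association
print([back("top",u,.06)[:2].round(3).tolist() for u in top]);print([back("scene",u,.06)[:2].round(3).tolist() for u in sc])
for n,u,h in [("tub",(336,155),.075),("jar",(243,231),.1),("can",(233,145),.09),("flask",(166,134),.15)]: print(n,back("top",u,h))
for n,u,h in [("tub",(271,297),.075),("jar",(276,187),.1),("can",(350,231),.09),("flask",(395,183),.15)]: print(n,back("scene",u,h))
E
```

```text
press [0.515 0.174 1.665 0.002] 
 [[0.7, -0.0], [0.0, 0.1], [0.3, -0.4], [0.1, 0.5], [-0.0, -1.0], [-0.6, 0.4], [-0.0, 0.1], [-1.0, -0.2], [-1.3, -0.2], [0.8, 3.3], [-0.5, -1.0], [-0.2, 0.3], [0.6, -0.7]]
press [0.515 0.174 1.666 0.   ] 
 [[0.7, 0.2], [0.1, 0.2], [0.2, -0.3], [0.1, 0.5], [-0.2, -0.9], [-0.7, 0.5], [-0.2, 0.2], [-1.1, -0.1], [-1.3, 0.4], [0.8, 3.8], [-0.4, -0.6], [-0.2, 0.6], [0.7, -0.4]]
seat [ 0.465 -0.303  0.07 ]
[[0.544, -0.308], [0.514, -0.365], [0.39, -0.302], [0.421, -0.244]]
[[0.417, -0.248], [0.541, -0.307], [0.515, -0.363], [0.392, -0.301]]
tub [ 0.626 -0.208  0.075]
jar [0.409 0.044 0.1  ]
can [0.649 0.078 0.09 ]
flask [0.662 0.252 0.15 ]
tub [ 0.628 -0.208  0.075]
jar [0.409 0.047 0.1  ]
can [0.654 0.076 0.09 ]
flask [0.666 0.25  0.15 ]
```

The heights agree: the press fit leaves z = 2 mm, and the rim corners from both views match within 3 mm at z = 0.06. The box is at (0.466, -0.305) and measures 139 mm long. Next I'll work out the grasp and check clearance to the purple boxes.

```bash
cat >> h.py <<'E'
PX=np.array([.515,.174]);PY=1.665
def pw(x,y): c,s=np.cos(PY),np.sin(PY); return PX+[c*x-s*y,s*x+c*y]
def tell(xy,z,zyaw,turn=True):
    """rotation vector and shift (tool axes at start, and after turn) to tool-down pose with jaw axis at zyaw (mod pi)"""
    s=get_state();A=R.from_quat(s["tcp_rot"]);a=A.as_matrix();cur=np.arctan2(a[1,2],a[0,2])
    for k in(-1,0,1):
        t=zyaw+k*np.pi
        zz=np.array([np.cos(t),np.sin(t),0]);yy=np.array([0,0,-1.]);B=R.from_matrix(np.c_[np.cross(yy,zz),yy,zz])
        rv=(A.inv()*B).as_rotvec();d=np.r_[xy,z]-s["eef_pos"]
        if np.linalg.norm(rv)<1.65: print("turn",rv.round(4),"shift before turn",A.inv().apply(d).round(4),"after",B.inv().apply(d).round(4))
def st():
    s=get_state();a=R.from_quat(s["tcp_rot"]).as_matrix();print("t",s["time"],"pos",np.round(s["eef_pos"],4),"F",np.round(s["contact_force"],1),"open",round(s["opening"],3),"q",np.round(s["qpos"],2),"zyaw",round(np.arctan2(a[1,2],a[0,2]),4),"down",a[:,1].round(3))
E
python3 - <<'E'
from h import *
np.set_printoptions(precision=4,suppress=True)
st(); print(R.from_quat(get_state()["tcp_rot"]).as_matrix())
print("purple",[back("top",u,.06)[:2].round(3).tolist() for u in[(413,213),(414,236),(386,268),(361,288),(372,270)]])
yaw=2.667; d=np.array([np.cos(yaw),np.sin(yaw)]); g=np.array([.4665,-.305])-.047*d; print("grip",g)
tell(g,.15,yaw+np.pi/2)
print("press grip",pw(-.047,0),"lineup",pw(-.047-.14,0),"bar",pw(.153,-.043),pw(-.035,-.043), "axis yaw",PY)
E
```

```text
t 0.1 pos [ 0.2255 -0.6356  0.249 ] F [ 0.4 -0.1 -0.2] open 1.0 q [-1.38  0.29  1.58 -0.    1.28 -0.15] zyaw -1.23 down [-0.     0.002 -1.   ]
[[-0.9425 -0.0004  0.3342]
 [-0.3342  0.0021 -0.9425]
 [-0.0003 -1.     -0.0022]]
purple [[0.467, -0.42], [0.404, -0.421], [0.316, -0.343], [0.261, -0.275], [0.31, -0.305]]
grip [ 0.5083 -0.3265]
turn [0.0022 0.8153 0.0006] shift before turn [-0.3698  0.0996 -0.1966] after [-0.1103  0.099  -0.4042]
press grip [0.5194 0.1272] lineup [ 0.5326 -0.0122] bar [0.5434 0.3304] [0.5611 0.1432] axis yaw 1.665
```

carry_out:
  moves:
    - [0,-0.179,0,0,0,0,-1]
    - [0,-0.179,0,0,0,0,-1]
    - [0,-0.179,0,0,0,0,-1]
    - [0,-0.179,0,0,0,0,-1]
    - [0,-0.179,0,0,0,0,-1]
    - [0,-0.179,0,0,0,0,-1]
    - [0,-0.179,0,0,0,0,-1]
    - [0,-0.179,0,0,0,0,-1]
    - [0,-0.179,0,0,0,0,-1]
    - [0,-0.179,0,0,0,0,-1]

```text
time: 1.35
eef_pos: [0.2256, -0.6358, 0.2495]
tcp_rot: [-0.619, 0.341, -0.34, 0.62]
contact_force: [0.1, -0.0, -0.2]
opening: 0.999
```

carry_out:
  moves:
    - [0,-0.179,0,0,0,0,-1]
    - [0,-0.179,0,0,0,0,-1]
    - [0,-0.179,0,0,0,0,-1]
    - [0,0,0,0.0158,0.014,0.0577,-1]
    - [0,0,0,0.0158,0.014,0.0577,-1]
    - [0,0,0,0.0158,0.014,0.0577,-1]
    - [0,0,0,0.0158,0.014,0.0577,-1]
    - [0,0,0,0.0158,0.014,0.0577,-1]
    - [0,0,0,0.0158,0.014,0.0577,-1]
    - [0,0,0,0.0158,0.014,0.0577,-1]

```text
time: 2.6
eef_pos: [0.5092, -0.3254, 0.1515]
tcp_rot: [-0.687, 0.166, -0.166, 0.687]
contact_force: [1.0, -0.6, -0.5]
opening: 1.004
```

Run:
```python
from h import *
st(); tell([.5083,-.3265],.047,1.097)
c=read_camera("top")[140:290,320:480]; s=read_camera("scene")[200:350,140:300]
cv2.imwrite("pics/c1.png",cv2.resize(np.hstack([c,s]),None,fx=2.5,fy=2.5,interpolation=cv2.INTER_CUBIC))
```

```text
t 2.6 pos [ 0.5092 -0.3254  0.1515] F [ 1.  -0.6 -0.5] open 1.004 q [-0.74  0.23  1.83 -0.    1.08 -1.83] zyaw 1.0969 down [-0.  0. -1.]
turn [-0.0001 -0.0001 -0.0004] shift before turn [-0.0003  0.1045 -0.0014] after [-0.0003  0.1045 -0.0014]
```

View pics/c1.png

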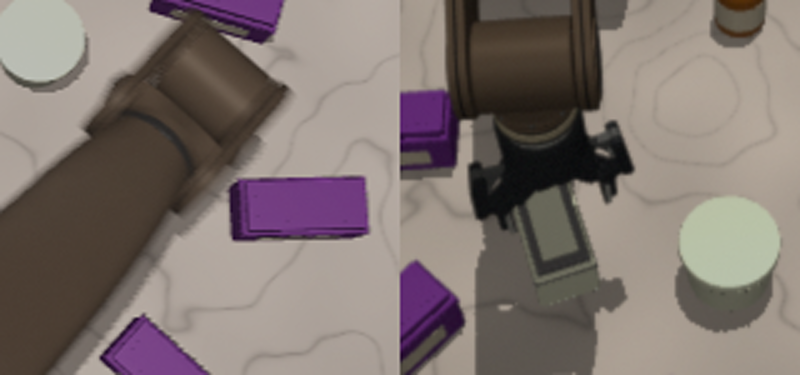

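The gripper straddles the box at height; the box in the scene crop is at about (555,240), unmoved, and both purple boxes are clear. Going down to grip.

carry_out:
  moves:
    - [0,0,0,0,0.03,-0.0014,-1]
    - [0,0,0,0,0.03,0,-1]
    - [0,0,0,0,0.025,0,-1]
    - [0,0,0,0,0.0195,0,-1]
    - [0,0,0,0,0,0,-1]

```text
time: 3.32
eef_pos: [0.5064, -0.3279, 0.0459]
tcp_rot: [-0.687, 0.167, -0.165, 0.688]
contact_force: [0.2, 0.4, -0.4]
opening: 0.997
```

carry_out:
  moves:
    - [0,0,0,0,0,0,0]
    - [0,0,0,0,0,0,1]
    - [0,0,0,0,0,0,1]
    - [0,0,0,0,0,0,1]
    - [0,0,0,0,0,0,1]
    - [0,0,0,0,0,0,1]
  squeeze: 60

```text
time: 4.08
eef_pos: [0.5089, -0.3294, 0.0497]
tcp_rot: [0.688, -0.165, 0.167, -0.687]
contact_force: [1.5, -0.2, 6.6]
opening: 0.735
```

Holding the box: opening 0.735 × 85 ≈ 62.5 mm against a 64 mm width. Next I turn it in line with the press and slide it past the tub on the robot side.

carry_out:
  moves:
    - [0,0,0,0,-0.004,0,1]
    - [0,0.125,0,0,0,0,1]
    - [0,0.125,0,0,0,0,1]
    - [0,0.125,0,0,0,0,1]
    - [0,0.125,0,0,0,0,1]
    - [0,0.125,0,0,0,0,1]
    - [0,0.125,0,0,0,0,1]
    - [0,0.125,0,0,0,0,1]
    - [0,0.128,0,0,0,0,1]
    - [0,0,0,0,0,0,1]

```text
time: 5.32
eef_pos: [0.5063, -0.3273, 0.05]
tcp_rot: [0.524, -0.477, 0.474, -0.523]
contact_force: [-0.0, -0.6, -5.5]
opening: 0.737
```

carry_out:
  moves:
    - [0,0,0,-0.025,0,0,1]
    - [0,0,0,-0.025,0,0,1]
    - [0,0,0,-0.025,0,0,1]
    - [0,0,0,-0.025,0,0,1]
    - [0,0,0,-0.025,0,0,1]
    - [0,0,0,-0.025,0,0,1]
    - [0,0,0,-0.025,0,0,1]
    - [0,0,0,-0.025,0,0,1]
    - [0,0,0,0,0,0,1]

```text
time: 6.45
eef_pos: [0.4881, -0.1269, 0.0516]
tcp_rot: [0.524, -0.476, 0.475, -0.524]
contact_force: [-0.2, -0.2, -5.4]
opening: 0.735
```

Run:
```python
from h import *
st(); tell(pw(-.185,0),.05,PY-np.pi/2)
c=read_camera("top")[110:260,170:390]; s=read_camera("scene")[160:310,180:400]
cv2.imwrite("pics/c2.png",cv2.resize(np.vstack([c,s]),None,fx=2,fy=2,interpolation=cv2.INTER_CUBIC))
```

```text
t 6.45 pos [ 0.4881 -0.1269  0.0516] F [-0.2 -0.2 -5.4] open 0.735 q [-0.46  0.18  2.12  0.    0.85 -0.55] zyaw 0.097 down [-0.001  0.001 -1.   ]
turn [ 0.0011  0.0028 -0.0007] shift before turn [-0.1119  0.0016  0.0554] after [-0.112   0.0016  0.0551]
```

View pics/c2.png

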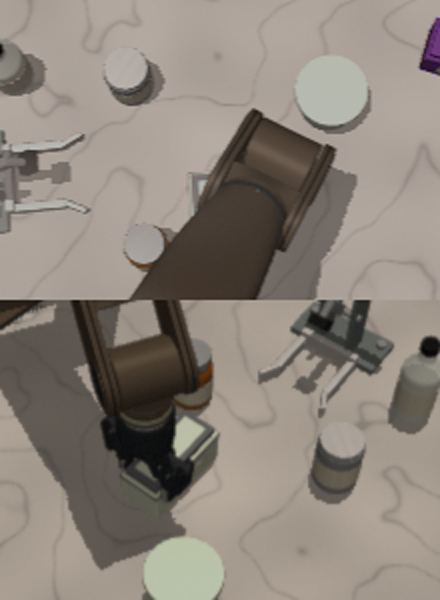

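The box hangs level in the jaws with its front at about (195,190) in the top crop; wrist load of 5.4 N is the box weight, so it's about 2 mm off the counter. The tub and jar haven't moved. Lining it up on the press axis and setting it down.

carry_out:
  moves:
    - [0,0.0028,0,-0.016,0,0.0092,1]
    - [0,0,0,-0.016,0,0.0092,1]
    - [0,0,0,-0.016,0,0.0092,1]
    - [0,0,0,-0.016,0,0.0092,1]
    - [0,0,0,-0.016,0,0.0092,1]
    - [0,0,0,-0.016,0,0.0092,1]
    - [0,0,0,-0.016,0,0,1]
    - [0,0,0,0,0.002,0,1]
    - [0,0,0,0,0,0,1]

```text
time: 7.68
eef_pos: [0.5335, -0.0127, 0.0498]
tcp_rot: [0.522, -0.477, 0.477, -0.522]
contact_force: [-0.5, -0.1, -4.3]
opening: 0.74
```

Run:
```python
from h import *
st(); tell(pw(-.046,0),.05,PY-np.pi/2)
c=read_camera("top")[150:250,130:260]; s=read_camera("scene")[130:230,270:400]
cv2.imwrite("pics/c3.png",cv2.resize(np.vstack([c,s]),None,fx=3,fy=3,interpolation=cv2.INTER_CUBIC))
```

```text
t 7.675 pos [ 0.5335 -0.0127  0.0498] F [-0.5 -0.1 -4.3] open 0.74 q [-0.21  0.24  2.05 -0.    0.86 -0.31] zyaw 0.0915 down [-0. -0. -1.]
turn [ 0.0002 -0.0027  0.0002] shift before turn [-0.1416 -0.0003 -0.0012] after [-0.1417 -0.0002 -0.0008]
```

View pics/c3.png

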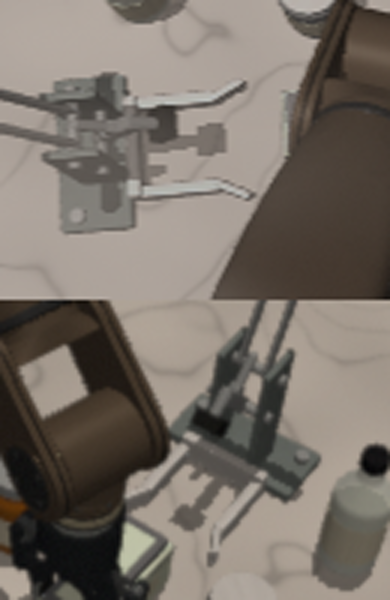

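The box front is at about (290,125) in the top crop, square to the mouth between the flares. Sliding in along the counter.

carry_out:
  moves:
    - [0,-0.0027,0,0,0.0015,-0.0005,1]
    - [0,0,0,-0.015,0,0,1]
    - [0,0,0,-0.015,0,0,1]
    - [0,0,0,-0.015,0,0,1]
    - [0,0,0,-0.015,0,0,1]
    - [0,0,0,-0.015,0,0,1]
    - [0,0,0,-0.015,0,0,1]
    - [0,0,0,-0.015,0,0,1]
    - [0,0,0,-0.015,0,0,1]
    - [0,0,0,0,0,0,1]

```text
time: 9.02
eef_pos: [0.5226, 0.1089, 0.0496]
tcp_rot: [-0.522, 0.476, -0.476, 0.524]
contact_force: [0.4, 1.1, 6.8]
opening: 0.739
```

carry_out:
  moves:
    - [0,0,0,-0.005,0,0,1]
    - [0,0,0,-0.005,0,0,1]
    - [0,0,0,-0.004,0,0,1]
    - [0,0,0,-0.002,0,0,1]
    - [0,0,0,-0.002,0,0,1]
    - [0,0,0,0,0,0,1]

```text
time: 9.78
eef_pos: [0.5211, 0.1251, 0.0497]
tcp_rot: [-0.523, 0.475, -0.476, 0.524]
contact_force: [0.4, -4.4, 6.7]
opening: 0.734
```

Run:
```python
from h import *
st(); tell(pw(-.046,0),.05,PY-np.pi/2)
```

```text
t 9.775 pos [0.5211 0.1251 0.0497] F [ 0.4 -4.4  6.7] open 0.734 q [ 0.05  0.24  2.04 -0.    0.86 -0.05] zyaw 0.0956 down [ 0.002 -0.001 -1.   ]
turn [-0.0019  0.0014  0.0013] shift before turn [-0.0033 -0.0003 -0.0014] after [-0.0033 -0.0003 -0.0014]
```

carry_out:
  moves:
    - [0,0,0,-0.002,-0.001,0,1]
    - [0,0,0,-0.001,0,0,1]
    - [0,0,0,0,0,0,1]

```text
time: 10.15
eef_pos: [0.52, 0.128, 0.0496]
tcp_rot: [-0.523, 0.476, -0.476, 0.523]
contact_force: [-0.3, -2.3, 5.4]
opening: 0.735
```

carry_out:
  moves:
    - [0,0,0,-0.002,0,0,1]
    - [0,0,0,0,0,0,1]
    - [0,0,0,0,0,0,1]

```text
time: 10.52
eef_pos: [0.5203, 0.1283, 0.0497]
tcp_rot: [0.524, -0.474, 0.476, -0.523]
contact_force: [0.6, -9.1, 5.5]
opening: 0.74
```

carry_out:
  moves:
    - [0,0,0,-0.002,0,0,1]
    - [0,0,0,0,0,0,1]
    - [0,0,0,0,0,0,1]

```text
time: 10.9
eef_pos: [0.5206, 0.1284, 0.0497]
tcp_rot: [0.525, -0.473, 0.477, -0.523]
contact_force: [2.0, -15.1, 4.5]
opening: 0.734
```

Run:
```python
from h import *
st()
c=read_camera("top")[160:250,130:260]; s=read_camera("scene")[120:230,270:400]
cv2.imwrite("pics/c4.png",cv2.resize(np.vstack([c,s]),None,fx=3,fy=3,interpolation=cv2.INTER_CUBIC))
```

```text
t 10.9 pos [0.5206 0.1284 0.0497] F [  2.  -15.1   4.5] open 0.734 q [ 0.06  0.24  2.04 -0.01  0.86 -0.04] zyaw 0.0984 down [ 0.002 -0.007 -1.   ]
```

View pics/c4.png

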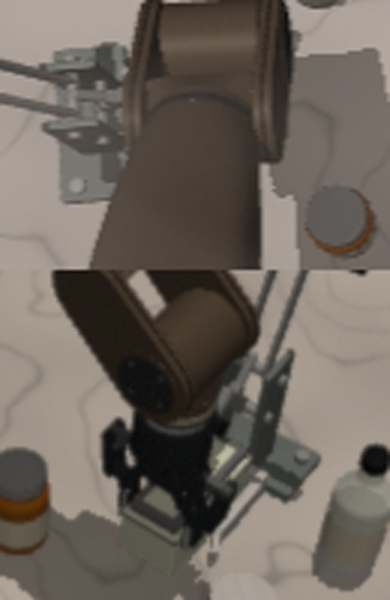

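The box is up against the stop: the force climbs to 15 N with no motion, and TCP press x ≈ -46 mm puts the box centre at about +1 mm. Unload, release, rise, turn.

carry_out:
  moves:
    - [0,0,0,0.003,0,0,1]
    - [0,0,0,0,0,0,-1]
    - [0,0,0,0,0,0,-1]
    - [0,0,0,0,0,0,-1]
    - [0,0,0,0,-0.02,0,-1]
    - [0,0,0,0,-0.05,0,-1]
    - [0,0,0,0,-0.06,0,-1]
    - [0,0,0,0,-0.06,0,-1]
    - [0,0,0,0,-0.06,0,-1]
    - [0,0,0,0,-0.06,0,-1]

```text
time: 12.25
eef_pos: [0.5192, 0.129, 0.361]
tcp_rot: [-0.523, 0.476, -0.476, 0.523]
contact_force: [0.1, -0.0, 0.1]
opening: 0.996
```

carry_out:
  moves:
    - [0,-0.1745,0,0,0,0,-1]
    - [0,-0.1745,0,0,0,0,-1]
    - [0,-0.1745,0,0,0,0,-1]
    - [0,-0.1745,0,0,0,0,-1]
    - [0,-0.1745,0,0,0,0,-1]
    - [0,-0.1745,0,0,0,0,-1]
    - [0,-0.1745,0,0,0,0,-1]
    - [0,-0.1745,0,0,0,0,-1]
    - [0,-0.1745,0,0,0,0,-1]
    - [0,0,0,0,0,0,-1]

```text
time: 13.5
eef_pos: [0.5196, 0.1289, 0.3589]
tcp_rot: [-0.706, -0.032, 0.033, 0.707]
contact_force: [0.0, -0.5, -0.6]
opening: 0.996
```

Run:
```python
from h import *
st(); tell(pw(.153,-.043),.36,PY)
# bar position from bright/black ends measured in both views (triangulate)
T=back("top",(119.5,184.4),.2666);print(T, pw(.1529,0))
for n in("top","scene"): print(n,proj(n,[[*pw(.1529,y),.2666] for y in(-.07,.07)]).round(1).tolist())
c=read_camera("top")[150:250,110:240]; s=read_camera("scene")[85:225,270:400]
cv2.imwrite("pics/c5.png",cv2.resize(np.vstack([c,s]),None,fx=2.5,fy=2.5,interpolation=cv2.INTER_CUBIC))
```

```text
t 13.5 pos [0.5196 0.1289 0.3589] F [ 0.  -0.5 -0.6] open 0.996 q [ 0.05 -0.09  1.79  0.    1.45 -1.61] zyaw 1.6627 down [-0.001  0.    -1.   ]
turn [-0.0005 -0.0023 -0.0008] shift before turn [ 0.0422 -0.0011  0.1984] after [ 0.0427 -0.0011  0.1983]
[0.50037012 0.32971297 0.2666    ] [0.50061755 0.32622206]
top [[119.9, 156.2], [122.0, 212.9]]
scene [[391.7, 120.0], [347.9, 99.3]]
```

View pics/c5.png

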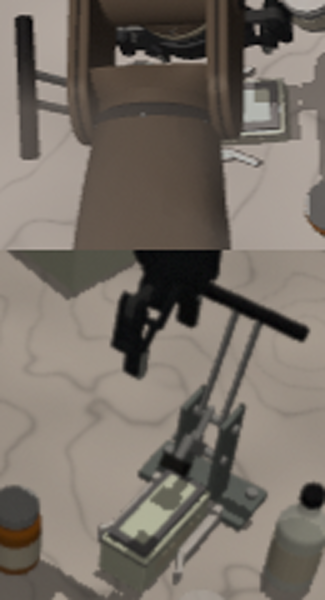

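The box stands in the nest, in the top crop at (265,105), with its lid under the foot and the press empty above it. The bar ends project within about 1–3 px of where I see them. Moving over the bar and down.

carry_out:
  moves:
    - [0,0,0,0.01,0,0.048,-1]
    - [0,0,0,0.01,0,0.05,-1]
    - [0,0,0,0.011,0,0.05,-1]
    - [0,0,0,0.012,0,0.05,-1]
    - [0,0,0,0,0.025,0,-1]
    - [0,0,0,0,0.025,0,-1]
    - [0,0,0,0,0.022,0,-1]
    - [0,0,0,0,0.02,0,-1]
    - [0,0,0,0,0,0,-1]

```text
time: 14.72
eef_pos: [0.5432, 0.3294, 0.2649]
tcp_rot: [0.707, 0.031, -0.034, -0.706]
contact_force: [0.2, -1.3, 0.0]
opening: 1.0
```

carry_out:
  moves:
    - [0,0,0,0,0,0,0]
    - [0,0,0,0,0,0,0.5]
    - [0,0,0,0,0,0,1]
    - [0,0,0,0,0,0,1]
    - [0,0,0,0,0,0,1]
    - [0,0,0,0,0,0,1]
  squeeze: 40

```text
time: 15.48
eef_pos: [0.5444, 0.3302, 0.2682]
tcp_rot: [-0.706, -0.034, 0.033, 0.707]
contact_force: [-0.5, 1.7, 3.1]
opening: 0.202
```

Run:
```python
from h import *
st(); tell(pw(.1529,-.043),.2666,PY)
# arc plan: rows in tool axes (z=+press x, y=down), q 0->2.03
def b(q): return np.array([.105-.14*np.cos(1.92-q),.135+.14*np.sin(1.92-q)])
qs=np.linspace(0,2.0,31)
for a,c in zip(qs,qs[1:]):
    d=b(c)-b(a); print(round(c,3),"dy %.4f dz %.4f"%(-d[1],d[0]))
```

```text
t 15.475 pos [0.5444 0.3302 0.2682] F [-0.5  1.7  3.1] open 0.202 q [ 0.39  0.19  1.66  0.    1.29 -1.28] zyaw 1.6646 down [ 0.001  0.001 -1.   ]
turn [-0.0011 -0.0004  0.0014] shift before turn [-0.0009  0.0016  0.0002] after [-0.0009  0.0016  0.0002]
0.067 dy -0.0029 dz -0.0089
0.133 dy -0.0023 dz -0.0090
0.2 dy -0.0017 dz -0.0092
0.267 dy -0.0011 dz -0.0093
0.333 dy -0.0005 dz -0.0093
0.4 dy 0.0002 dz -0.0093
0.467 dy 0.0008 dz -0.0093
0.533 dy 0.0014 dz -0.0092
0.6 dy 0.0020 dz -0.0091
0.667 dy 0.0026 dz -0.0090
0.733 dy 0.0032 dz -0.0088
0.8 dy 0.0038 dz -0.0085
0.867 dy 0.0043 dz -0.0083
0.933 dy 0.0049 dz -0.0080
1.0 dy 0.0054 dz -0.0076
1.067 dy 0.0059 dz -0.0072
1.133 dy 0.0064 dz -0.0068
1.2 dy 0.0068 dz -0.0064
1.267 dy 0.0072 dz -0.0059
1.333 dy 0.0076 dz -0.0054
1.4 dy 0.0079 dz -0.0049
1.467 dy 0.0082 dz -0.0044
1.533 dy 0.0085 dz -0.0038
1.6 dy 0.0088 dz -0.0032
1.667 dy 0.0090 dz -0.0026
1.733 dy 0.0091 dz -0.0020
1.8 dy 0.0092 dz -0.0014
1.867 dy 0.0093 dz -0.0008
1.933 dy 0.0093 dz -0.0002
2.0 dy 0.0093 dz 0.0004
```

Opening 0.20 × 85 = 17 mm, so the 18 mm bar is gripped right where predicted. Swinging it along its arc.

carry_out:
  moves:
    - [0,0,0,0,-0.0029,-0.0089,1]
    - [0,0,0,0,-0.0023,-0.009,1]
    - [0,0,0,0,-0.0017,-0.0092,1]
    - [0,0,0,0,-0.0011,-0.0093,1]
    - [0,0,0,0,-0.0005,-0.0093,1]
    - [0,0,0,0,0.0002,-0.0093,1]
    - [0,0,0,0,0.0008,-0.0093,1]
    - [0,0,0,0,0.0014,-0.0092,1]
    - [0,0,0,0,0.002,-0.0091,1]
    - [0,0,0,0,0.0026,-0.009,1]
  squeeze: 40

```text
time: 16.73
eef_pos: [0.5535, 0.2377, 0.2689]
tcp_rot: [0.706, 0.034, -0.032, -0.706]
contact_force: [5.4, 2.0, 7.1]
opening: 0.195
```

carry_out:
  moves:
    - [0,0,0,0,0.0032,-0.0088,1]
    - [0,0,0,0,0.0038,-0.0085,1]
    - [0,0,0,0,0.0043,-0.0083,1]
    - [0,0,0,0,0.0049,-0.008,1]
    - [0,0,0,0,0.0054,-0.0076,1]
    - [0,0,0,0,0.0059,-0.0072,1]
    - [0,0,0,0,0.0064,-0.0068,1]
    - [0,0,0,0,0.0068,-0.0064,1]
    - [0,0,0,0,0.0072,-0.0059,1]
    - [0,0,0,0,0,0,1]

```text
time: 17.98
eef_pos: [0.5593, 0.1726, 0.2211]
tcp_rot: [-0.705, -0.033, 0.032, 0.708]
contact_force: [3.7, 8.6, 4.6]
opening: 0.196
```

```bash
cat >> h.py <<'E'
def hq():
    s=get_state();d=s["eef_pos"][:2]-PX;x=np.cos(PY)*d[0]+np.sin(PY)*d[1];dx,dz=x-.105,s["eef_pos"][2]-.135
    print("q",round(1.92-np.arctan2(dz,-dx),3),"r",round(np.hypot(dx,dz),4),"x",round(x,4))
E
python3 -c "
from h import *
st();hq()"
```

```text
t 17.975 pos [0.5593 0.1726 0.2211] F [3.7 8.6 4.6] open 0.196 q [ 0.12  0.12  1.83  0.    1.19 -1.54] zyaw 1.6634 down [ 0.001  0.005 -1.   ]
q 1.258 r 0.1401 x -0.0056
```

Tracking the arc well: q = 1.26 and radius 140.1 mm. Now the pressing part.

carry_out:
  moves:
    - [0,0,0,0,0.0076,-0.0054,1]
    - [0,0,0,0,0.0079,-0.0049,1]
    - [0,0,0,0,0.0082,-0.0044,1]
    - [0,0,0,0,0.0085,-0.0038,1]
    - [0,0,0,0,0.0088,-0.0032,1]
    - [0,0,0,0,0.009,-0.0026,1]
    - [0,0,0,0,0.0091,-0.002,1]
    - [0,0,0,0,0,0,1]
  squeeze: 60

```text
time: 18.98
eef_pos: [0.5617, 0.1471, 0.1607]
tcp_rot: [-0.704, -0.033, 0.032, 0.708]
contact_force: [7.1, 10.2, -1.6]
opening: 0.188
```

carry_out:
  moves:
    - [0,0,0,0,0.0092,-0.0014,1]
    - [0,0,0,0,0.0093,-0.0008,1]
    - [0,0,0,0,0.0093,-0.0002,1]
    - [0,0,0,0,0.0093,0.0004,1]
    - [0,0,0,0,0,0,1]
    - [0,0,0,0,0,0,1]

```text
time: 19.73
eef_pos: [0.5621, 0.1462, 0.1323]
tcp_rot: [-0.704, -0.033, 0.033, 0.708]
contact_force: [-12.5, 11.5, 32.9]
opening: 0.181
```

```bash
python3 -c "
from h import *
st();hq()"
```

```text
t 19.725 pos [0.5621 0.1462 0.1323] F [-12.5  11.5  32.9] open 0.181 q [ 0.08  0.21  1.9   0.01  1.03 -1.59] zyaw 1.6641 down [-0.001  0.006 -1.   ]
q 1.94 r 0.1371 x -0.0321
```

q reads 1.94 by TCP with 33 N upward: probably the front stop. Checking by camera.

Run:
```python
from h import *
for q in(1.8,1.9,2.0): print(q,proj("scene",[[*pw(.105-.14*np.cos(1.92-q),y),.135+.14*np.sin(1.92-q)] for y in(-.07,.07)]).round(1).tolist())
s=read_camera("scene")[130:230,290:410]
cv2.imwrite("pics/c6.png",cv2.resize(s,None,fx=6,fy=6,interpolation=cv2.INTER_CUBIC))
```

```text
1.8 [[349.5, 188.7], [307.3, 165.4]]
1.9 [[348.7, 192.3], [306.8, 169.0]]
2.0 [[348.1, 195.4], [306.5, 172.2]]
```

View pics/c6.png

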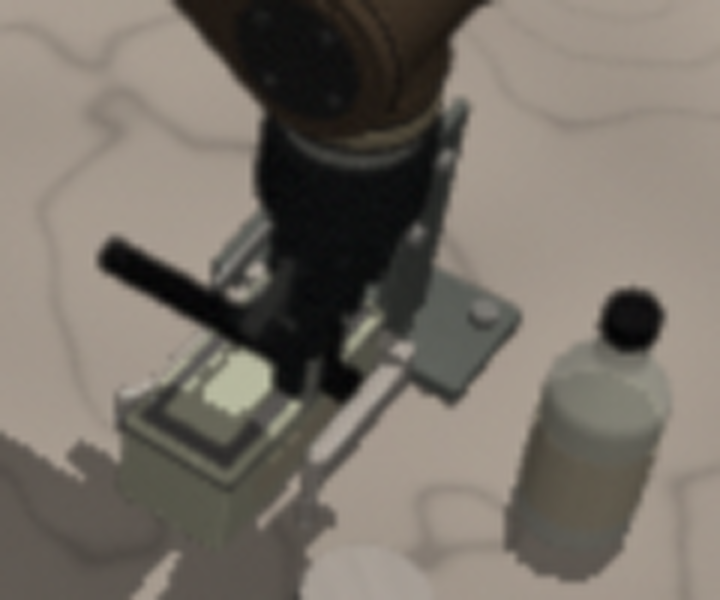

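The bar's left end is at crop (110,250), i.e. px (308.3,171.7). With the 1 px offset seen at q = 0 that is q ≈ 1.98, so the handle is at its front stop and past centre. The pads slid a few mm up the bar, so I'll open, let the tool settle, check, and regrip.

carry_out:
  moves:
    - [0,0,0,0,0,0,0.3]
    - [0,0,0,0,0,0,0.1]
    - [0,0,0,0,0,0,0.1]
    - [0,0,0,0,0,0,0.1]

```text
time: 20.27
eef_pos: [0.5608, 0.1425, 0.1234]
tcp_rot: [0.707, 0.032, -0.034, -0.706]
contact_force: [0.3, 0.3, -0.4]
opening: 0.448
```

```bash
python3 -c "
from h import *
st();hq();tell(pw(.105-.14*np.cos(-.08),-.043),.124,PY)"
```

```text
t 20.275 pos [0.5608 0.1425 0.1234] F [ 0.3  0.3 -0.4] open 0.448 q [ 0.07  0.22  1.91 -0.    1.02 -1.59] zyaw 1.664 down [-0.003 -0.001 -1.   ]
q 2.002 r 0.1412 x -0.0357
turn [ 0.0006 -0.001  -0.0029] shift before turn [ 0.0003 -0.0006  0.0011] after [ 0.0003 -0.0006  0.0011]
```

Handle stayed down and the tool is free at the bar's exact place (q 2.0). Regrip and press down a little once more to confirm the stop.

carry_out:
  moves:
    - [0,0,0,0,0,0,1]
    - [0,0,0,0,0,0,1]
    - [0,0,0,0,0,0,1]
    - [0,0,0,0,0,0,1]
    - [0,0,0,0,0.004,0,1]
    - [0,0,0,0,0,0,1]
    - [0,0,0,0,0,0,1]
  squeeze: 60

```text
time: 21.15
eef_pos: [0.5611, 0.1462, 0.1242]
tcp_rot: [-0.704, -0.032, 0.034, 0.708]
contact_force: [-10.1, 8.3, 16.1]
opening: 0.191
```

```bash
python3 -c "
from h import *
st();hq()"
```

```text
t 21.15 pos [0.5611 0.1462 0.1242] F [-10.1   8.3  16.1] open 0.191 q [ 0.08  0.22  1.91  0.01  1.02 -1.59] zyaw 1.664 down [-0.003  0.006 -1.   ]
q 1.998 r 0.1374 x -0.032
```

Stop confirmed: q = 1.998 with 16 N and no further motion. Swinging back.

carry_out:
  moves:
    - [0,0,0,0,-0.004,0,1]
    - [0,0,0,0,-0.0093,-0.0004,1]
    - [0,0,0,0,-0.0093,0.0002,1]
    - [0,0,0,0,-0.0093,0.0008,1]
    - [0,0,0,0,-0.0092,0.0014,1]
    - [0,0,0,0,-0.0091,0.002,1]
    - [0,0,0,0,-0.009,0.0026,1]
    - [0,0,0,0,-0.0088,0.0032,1]
    - [0,0,0,0,-0.0085,0.0038,1]
    - [0,0,0,0,-0.0082,0.0044,1]

```text
time: 22.4
eef_pos: [0.5593, 0.1611, 0.2046]
tcp_rot: [0.707, 0.033, -0.034, -0.706]
contact_force: [2.6, 2.2, -7.5]
opening: 0.191
```

carry_out:
  moves:
    - [0,0,0,0,-0.0079,0.0049,1]
    - [0,0,0,0,-0.0076,0.0054,1]
    - [0,0,0,0,-0.0072,0.0059,1]
    - [0,0,0,0,-0.0068,0.0064,1]
    - [0,0,0,0,-0.0064,0.0068,1]
    - [0,0,0,0,-0.0059,0.0072,1]
    - [0,0,0,0,-0.0054,0.0076,1]
    - [0,0,0,0,-0.0049,0.008,1]
    - [0,0,0,0,-0.0043,0.0083,1]
    - [0,0,0,0,-0.0038,0.0085,1]

```text
time: 23.65
eef_pos: [0.5533, 0.2263, 0.2716]
tcp_rot: [0.71, 0.033, -0.034, -0.703]
contact_force: [-12.6, -11.9, 15.0]
opening: 0.181
```

```bash
python3 -c "
from h import *
st();hq()"
```

```text
t 23.65 pos [0.5533 0.2263 0.2716] F [-12.6 -11.9  15. ] open 0.181 q [ 0.22  0.1   1.75 -0.01  1.29 -1.44] zyaw 1.6647 down [-0.001 -0.01  -1.   ]
q 0.742 r 0.1478 x 0.0485
```

Some friction from the bar turning in the pads; lowering the squeeze for the last part.

carry_out:
  moves:
    - [0,0,0,0,0,0,1]
    - [0,0,0,0,-0.0032,0.0088,1]
    - [0,0,0,0,-0.0026,0.009,1]
    - [0,0,0,0,-0.002,0.0091,1]
    - [0,0,0,0,-0.0014,0.0092,1]
    - [0,0,0,0,-0.0008,0.0093,1]
    - [0,0,0,0,-0.0002,0.0093,1]
  squeeze: 25

```text
time: 24.52
eef_pos: [0.5496, 0.2841, 0.2828]
tcp_rot: [0.707, 0.036, -0.031, -0.706]
contact_force: [-5.5, -5.4, 11.5]
opening: 0.18
```

carry_out:
  moves:
    - [0,0,0,0,0.0005,0.0093,1]
    - [0,0,0,0,0.0011,0.0093,1]
    - [0,0,0,0,0.0017,0.0092,1]
    - [0,0,0,0,0.0023,0.009,1]
    - [0,0,0,0,0.0029,0.0089,1]
    - [0,0,0,0,0,0.003,1]
    - [0,0,0,0,0,0,1]

```text
time: 25.4
eef_pos: [0.5459, 0.3328, 0.2729]
tcp_rot: [0.706, 0.036, -0.03, -0.706]
contact_force: [-1.2, -2.1, 7.2]
opening: 0.184
```

```bash
python3 -c "
from h import *
st();hq()"
```

```text
t 25.4 pos [0.5459 0.3328 0.2729] F [-1.2 -2.1  7.2] open 0.184 q [ 0.39  0.19  1.65 -0.    1.29 -1.27] zyaw 1.6642 down [ 0.008  0.    -1.   ]
q 0.0 r 0.1468 x 0.1552
```

carry_out:
  moves:
    - [0,0,0,0,0.002,0.004,1]
    - [0,0,0,0,0,0,1]
    - [0,0,0,0,0,0,0]
    - [0,0,0,0,0,0,-1]
    - [0,0,0,0,0,0,-1]
    - [0,0,0,0,0,0,-1]
    - [0,0,0,0,-0.03,0,-1]
    - [0,0,0,0,-0.05,0,-1]
    - [0,0,0,0,-0.06,0,-1]

```text
time: 26.52
eef_pos: [0.5429, 0.3367, 0.4048]
tcp_rot: [0.707, 0.032, -0.034, -0.706]
contact_force: [-0.2, 0.9, 0.3]
opening: 0.996
```

carry_out:
  moves:
    - [0,0,0,0,0,-0.055,-1]
    - [0,0,0,0,0,-0.055,-1]
    - [0,0,0,0,0,-0.055,-1]
    - [0,0,0,0,0,-0.055,-1]
    - [0,0,0,0,0,-0.055,-1]
    - [0,0,0,0,0,-0.055,-1]
    - [0,0,0,0,0,-0.055,-1]
    - [0,0,0,0,0,-0.055,-1]
    - [0,0,0,0,0,-0.055,-1]
    - [0,0,0,0,0,0,-1]

```text
time: 27.78
eef_pos: [0.5896, -0.1595, 0.4041]
tcp_rot: [-0.706, -0.031, 0.032, 0.707]
contact_force: [0.4, 1.3, -0.5]
opening: 0.999
```

Run:
```python
from h import *
st()
a=read_camera("top");b=read_camera("scene");cv2.imwrite("pics/topF.png",a);cv2.imwrite("pics/sceneF.png",b)
cv2.imwrite("pics/c7.png",np.hstack([cv2.resize(a[120:245,110:250],None,fx=2.8,fy=4.0,interpolation=cv2.INTER_CUBIC)[:480],cv2.resize(b[90:210,290:390],None,fx=4,fy=4,interpolation=cv2.INTER_CUBIC)]))
o=cv2.imread("pics/top0.png")
for n,(x,y) in dict(tub=(336,156),jar=(243,233),can=(234,148),flask=(172,142)).items():
    print(n,np.abs(a[y-18:y+18,x-18:x+18].astype(int)-o[y-18:y+18,x-18:x+18]).mean().round(1))
for lab,P in {"rim corners z60":[[*pw(.001+i*.07,j*.032),.06] for i in(-1,1) for j in(-1,1)],"lid top near end, proud":[[*pw(-.064,j*.027),.07] for j in(-1,1)],"flush":[[*pw(-.064,j*.027),.0615] for j in(-1,1)],"bar q0":[[*pw(.1529,j*.07),.2666] for j in(-1,1)]}.items():
    print(lab,proj("scene",P).round(1).tolist(),proj("top",P).round(1).tolist())
```

```text
t 27.775 pos [ 0.5896 -0.1595  0.4041] F [ 0.4  1.3 -0.5] open 0.999 q [-0.43  0.07  1.55 -0.    1.52 -2.09] zyaw 1.6594 down [-0.002  0.    -1.   ]
tub 85.2
jar 53.6
can 11.8
flask 11.0
rim corners z60 [[327.4, 210.6], [309.1, 199.9], [353.3, 181.4], [335.4, 171.7]] [[222.6, 181.0], [224.1, 203.5], [172.9, 185.2], [174.1, 207.7]]
lid top near end, proud [[327.3, 206.5], [311.7, 197.5]] [[220.5, 182.2], [221.8, 201.2]]
flush [[327.0, 208.4], [311.5, 199.3]] [[220.9, 182.8], [222.2, 201.8]]
bar q0 [[391.7, 120.0], [347.9, 99.3]] [[119.9, 156.2], [122.0, 212.9]]
```

View pics/c7.png

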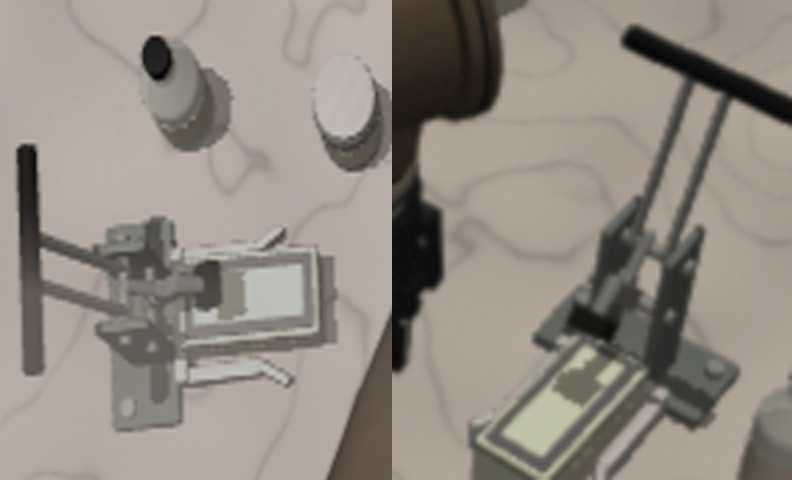

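The handle is back: bar left end at scene (349.5,99.5) against (349.2,98.8) at the start. The box rim matches a seated pose and the lid looks flush. I'll clear the arm away and take a last lid and bystander check.

carry_out:
  moves:
    - [0,0,0,0,0,-0.055,-1]
    - [0,0,0,0,0,-0.055,-1]
    - [0,0,0,-0.03,0,-0.05,-1]
    - [0,0,0,-0.05,0,-0.05,-1]
    - [0,0,0,-0.05,0,-0.05,-1]
    - [0,0,0,-0.05,0,-0.05,-1]
    - [0,0,0,-0.05,0,-0.05,-1]
    - [0,0,0,-0.05,0,-0.03,-1]
    - [0,0,0,0,0,0,-1]
    - [0,0,0,0,0,0,-1]

```text
time: 29.12
eef_pos: [0.3696, -0.5442, 0.4055]
tcp_rot: [-0.706, -0.034, 0.033, 0.706]
contact_force: [-0.1, 0.9, 0.2]
opening: 1.001
```

Run:
```python
from h import *
st()
a=read_camera("top");b=read_camera("scene");o=cv2.imread("pics/top0.png");p=cv2.imread("pics/scene0.png")
def shift(new,old,x,y,r=16):
    m=cv2.matchTemplate(new[y-r-10:y+r+10,x-r-10:x+r+10],old[y-r:y+r,x-r:x+r],cv2.TM_CCOEFF_NORMED);_,v,_,l=cv2.minMaxLoc(m);return l[0]-10,l[1]-10,round(v,3)
for n,c in dict(tub=(336,156),jar=(243,233),can=(234,148),flask=(172,142),bar=(121,205)).items(): print("top",n,shift(a,o,*c))
for n,c in dict(tub=(271,300),jar=(276,197),can=(349,238),flask=(389,200),bar=(352,100)).items(): print("scene",n,shift(b,p,*c))
cv2.imwrite("pics/c8.png",np.hstack([cv2.resize(b[160:230,295:365],(560,560),interpolation=cv2.INTER_CUBIC),cv2.resize(np.vstack([a,b]),(240,360)) if 0 else cv2.copyMakeBorder(cv2.resize(np.vstack([a[100:380],b[100:380]]),(240,240)),0,320,0,0,cv2.BORDER_CONSTANT)]))
```

```text
t 29.125 pos [ 0.3696 -0.5442  0.4055] F [-0.1  0.9  0.2] open 1.001 q [-1.13  0.18  1.43  0.    1.54 -2.79] zyaw 1.6658 down [ 0.001  0.    -1.   ]
top tub (0, 0, 0.999)
top jar (0, 0, 1.0)
top can (0, 0, 1.0)
top flask (0, 0, 1.0)
top bar (0, 0, 1.0)
scene tub (0, 0, 1.0)
scene jar (0, 0, 1.0)
scene can (0, 0, 1.0)
scene flask (0, 0, 1.0)
scene bar (0, 0, 1.0)
```

View pics/c8.png

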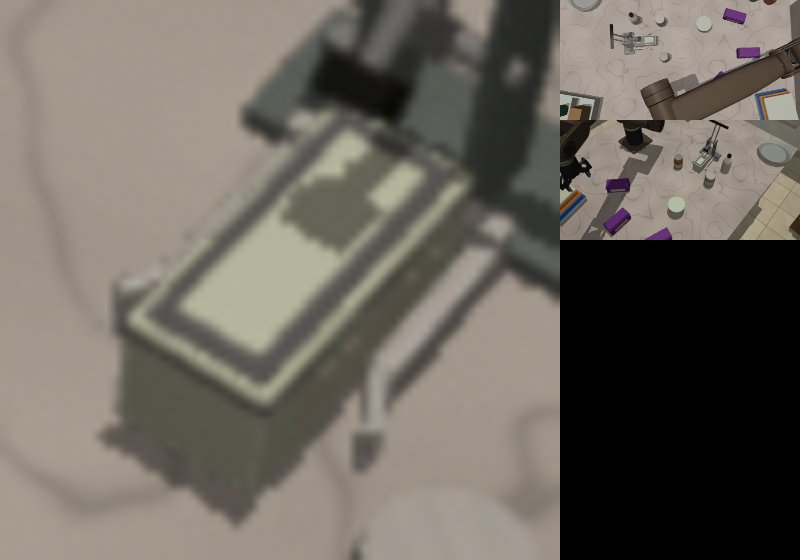

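The lid has lost its dark side step and sits level with the rim all round. The near rim corners, at (328.7,210.1) and (310.6,199.2), carry the same ~1.4 px offset as the press itself, so the box is still on the stop. The bystanders and handle show zero shift. Handing in.

```bash
python3 -c "
from plant import sign_off; print(sign_off())"
```

```text
the job is handed in; nothing more can be done
None
```

The job is done and handed in at about 29 s. I gripped the box near one end, turned it in line, moved it past the tub and slid it along the counter into the press. From pickup to just before the mouth it hung about 2 mm clear of the counter. I then gripped the bar, swung the handle to its front stop and back to its rear stop, and moved the arm clear.

**Last checks:**
- **Box:** it stalled against the back stop with the force rising to 15 N. In the final view its rim corners match the seated position, allowing for the roughly 1.4 px offset that the press itself shows in that camera.
- **Lid:** it looks level with the rim all round. I judged this by eye, because its height could not be measured to the millimetre at this resolution.
- **Handle:** a second push with the bar regripped read 2.00 rad and 16 N with no further motion. It is back at its starting image position (0 px shift).
- **Bystanders:** the tub, jar, can and flask show 0 px shift in both cameras.

**What disagreed:**
- **Pads on the bar:** they slid up to about 8 mm, so the first reading at the front stop was 1.94 rad by the tool while the camera gave about 1.98. I regripped to confirm it.
- **Peak force:** the highest reading I saw was about 37 N, at the front stop, well below the 120 N wrist limit. Forces were only reported at the end of each move.

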